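# Trip the hidden catch of a locked tool tray and draw the tray out

### The arm

A 6-joint arm with a two-finger parallel gripper is mounted at the origin on the work surface. World frame = base frame: x ahead of the robot, y to its left, z up, the work surface at z = 0. Lengths are in m, angles in rad, forces in N, time in s.
With the tool pointing down it reaches from about 0.35 to 0.975 m from the base axis. Payload 17.4 kg.
Tool frame: the origin (TCP) lies at the very end of the fingers, on their centre line; the grasp point (between the pads) lies manip.grip_point_offset behind it (manip.grip_point_offset is the distance from the TCP to the grasp point, in m); z points along the fingers, y is the line along which they close (so a half turn about z gives the same grasp; the last joint's range is limited). The gripper opens to 85 mm and grips with 20 to 120 N. Pads are 22 mm wide; open, the fingers measure 114 mm over their backs; the gripper's body (76 mm by 85 mm) begins 54 mm behind the grasp point. The pads swing forward as they close: fully open they stand 13 mm farther back than shut.
Start: joints at [-1.273, 0.116, 1.442, -0, 1.584, -0.038], TCP at [0.222, -0.637, 0.231] pointing down, gripper open.
Joint ranges: [-2.83, 2.83], [-0.83, 2.19], [0.07, 2.5], [-1.14, 4.28], [0.01, 3], [-2.97, 2.97]. Speed limits (rad/s): [1.89, 1.89, 2.22, 3.14, 3.14, 3.14].

### API

Orientations are given as a unit quaternion [x, y, z, w].
In Python, from cell import manip gives the robot as it stands.
- The arm moves only by the tool servo_tool, never from a script. Its argument "plan" is a list of rows, each an object with "delta_pos": the shift along the tool's x, y, z in mm, a list of three; "angular": the turn, a rotation vector about the tool's x, y, z in degrees, a list of three. A call has 1 to 20 rows; each row is the pose to reach, as a shift and turn from the pose commanded when the call began, along the tool's axes at that moment; what a row does not reach only later rows make up. A row lasts 1/10 s, in which the tool goes at most 50 mm and 8.59 degrees, less where a joint would pass 70% of its speed; a pose out of reach is approached as far as the arm can. A call with a gripper value outside its range is refused whole. "grip" is the opening in per cent of the stroke, from 0 (shut) to 100 (fully open), set as the call begins (left out, the last holds). The fingers move at their own pace and stop on an object; "grip_force" is the grip in N (left out, the last holds). Time passes only in rows, so rows that repeat a pose let the fingers close. It gives the time, the measured TCP pose, the force, the opening and the grip force at its end, in the units of the state.
- manip.get_state(): the state, without advancing time (a new reading comes with each control period).
- manip.camera(name): name is "scene" or "top" or "wrist"; returns a dict with "frame" (420x560x3 uint8, red, green, blue), "z_map" (420x560 float32, m along the optical axis (not along the pixel's ray), 0 where there is no reading), "vfov" (degrees; the focal length in pixels is half the picture's height over the tangent of half this angle, whatever the lens; pixels are square), "cx", "cy" (the principal point, pixels), "R" (3x3) and "t" (3): a world point X has camera coordinates R X + t. Camera axes: x right, y down, z forward; pixel columns grow to the right and rows downward; lengths in m; the calibration is good to about 2 mm. The wrist camera is an equidistant fisheye: a pixel r from the principal point sees the ray r / f radians off the axis. A picture is of the moment at which its call begins.
- manip.close_job(): hands the job in; it is judged then, once.
The state is a dict: "t": time; "qpos": joint angles; "joint_vel": joint speeds; "tau": joint torques, N m; "tcp_pos": TCP position; "orientation": TCP orientation; "ft_force": force on the tool from outside, world axes, zero at the start; "wrist_torque": the same for the moment, N m; "gripper_width": finger opening in m; "grasp_force": force on a finger pad.
Only numpy, scipy, OpenCV 4.12 (cv2) and the standard library are available. Lean on these libraries where they do the work, as an engineer would, in place of code of your own. Each camera call takes 0.05 s, during which the arm holds its last target. There are 200 camera calls.

### The job

The tray of the small red tool chest is locked in. Take the orange-handled pin from its blue stand, push its tip down through the yellow-ringed hole in the chest's roof until the hidden catch gives and the tray springs out, and then draw the tray all the way out towards you (it has no handle: press on the rubber strip along its front and pull). Finish with the pin fully down in its stand again and everything let go, the bottle, the spanner and the sprockets left where they were.

Things in the scene. Friction and masses are not known exactly. Their poses are not given: they have to be found in the camera images.
- chest: Fixed red steel chest with a grey roof, 200 (x) by 200 (y) by 100 mm high. Origin at the centre of its underside on the bench; its x axis points from the front face (the tray side, at x = -100 mm) to the back.
- access_hole (a point): Centre of the round access hole, 18 mm across, at the upper face of the chest's roof (100 mm above the bench, roof 6 mm thick), ringed in yellow; 60 mm behind the front face, on the chest's midline. The hole goes straight down. Axes as the chest's.
- catch (a joint): Hidden spring catch: a red pad 44 by 44 mm, centred below the access hole, its top 30 mm below the roof's upper face. Value is how far it is pressed down in m: 0 at rest, the tray is freed at about 0.008, hard stop at 0.012. It needs about 4 N to start and 8 N at the stop, and springs back when let go.
- tray (a joint): How far the tray has slid out of the chest's front (along the chest's -x) in m: 0 locked in; an ejector spring throws it to about 0.05 in half a second when the catch is freed; stop at 0.12 (all the way out). It slides with about 1 N of friction plus 18 N per m/s of damping, and stays where it is left. Tray 180 long, 150 wide, 38 mm high, flat foam-filled top level with the strip.
- tray_strip (a point): Centre of the upper face of the black rubber strip with yellow ribs across the tray's front edge, 36 mm (x) by 146 mm (y), its centre 20 mm behind the tray's front face, 50 mm above the bench. It moves with the tray; hidden inside the chest until the tray has sprung out. Axes as the chest's.
- pin_grip (a point): Centre of the orange round handle of the loose pin (24 mm across, 90 mm long, 90 g in all). The pin stands upright, its z axis up along the pin; below the handle is a steel shaft 9 mm across and 70 mm long. The tip is 115 mm below this point.
- pin_tip (a point): Lower end of the pin's steel shaft (160 mm below the top of the handle), on its axis.
- stand_hole (a point): Centre of the mouth of the round hole, 15 mm across and 82 mm deep, in the top of the fixed blue stand (80 by 80 by 90 mm high). The pin stands in it with the handle's shoulder resting on the stand's top, so its tip is then 70 mm below this point.
- lube: Bystander: green bottle, 56 mm across, 150 mm high. Origin at the centre of its underside.
- spanner: Bystander: steel spanner 180 mm long lying on the bench, along its x axis.
- sprockets: Bystander: stack of steel sprockets, 96 mm across, 28 mm high. Origin at the centre of its underside.
Mind the look-alikes: they are no part of the job. What is shaped like the part that bears pin_grip but white is not meant.

How it is judged:
On the way, in this order (a step that is already met when the one before it is completed fails the run):
1. the pin's tip is down through the access hole and has pressed the catch to its release (value of joint catch above 0.007 m and horizontal distance between pin_tip and access_hole below 0.012 m and z of pin_tip in the frame of access_hole below -0.03 m), for 0.05 s.
2. the tray has been drawn out (value of joint tray above 0.11 m), for 0.1 s.
At the end, for the whole second after the job is handed in: The tray is out by at least 110 mm of its 120 mm, the catch has sprung back (within 3 mm of rest), and the pin stands at rest in its stand: tip at least 65 mm below the stand's mouth and within 10 mm of the hole's axis, upright within 0.15 rad (value of joint tray above 0.11 m and value of joint catch below 0.003 m and horizontal distance between pin_tip and stand_hole below 0.01 m and z of pin_tip in the frame of stand_hole below -0.065 m and angle between pin_grip's own z axis and vertical below 0.15 rad and linear speed of pin below 0.02 m/s); the robot touches nothing.
It fails at once if the bottle, spanner or sprockets are moved by more than 20 mm (distance of any of lube, spanner, sprockets from where it was at the start of the episode above 0.02 m).
It also fails if it takes over 61 s, if anything falls off the work surface, if the arm or the gripper's body presses on something with over 40 N, if the wrist force passes 120 N, or if a joint passes its speed limit or range.

## Working session

There is one attempt and no reset: what is moved stays moved. The work goes in short steps, Python scripts to look and compute and a tool call to move; the robot and the scene stay as the last step left them, time stands still between calls to the robot, and variables do not carry over. Pictures are saved under pics/ and viewed, at most 10 in all, crops included, and the job is handed in when it is done.

Besides the shell and the picture viewer there is one more tool, called after "Emit:" in YAML: its name, and indented under it one key for each argument. servo_tool: Moves the arm, as the interface text tells. Its arguments: {"type":"object","properties":{"plan":{"type":"array"},"grip":{"type":"number"},"grip_force":{"type":"number"}},"required":["plan"]}

```bash
mkdir -p pics; cat > h.py <<'E'
import numpy as np, cv2
from cell import manip
def cam(n,save=None):
    c=manip.camera(n)
    c['f']=c['frame'].shape[0]/2/np.tan(np.radians(c['vfov'])/2); c['n']=n
    c['R']=np.array(c['R']);c['t']=np.array(c['t'])
    if save: cv2.imwrite(save,c['frame'][:,:,::-1])
    return c
def ray(c,u,v):
    x=(u-c['cx'])/c['f'];y=(v-c['cy'])/c['f']
    if c['n']=='wrist':
        r=np.hypot(x,y); s=np.sin(r)/max(r,1e-9); d=np.array([x*s,y*s,np.cos(r)])
    else: d=np.array([x,y,1.])
    return -c['R'].T@c['t'], c['R'].T@d
def onz(c,u,v,z):
    o,d=ray(c,u,v); return o+d*(z-o[2])/d[2]
def pt(c,u,v):
    o,d=ray(c,u,v); z=c['z_map'][int(round(v)),int(round(u))]
    dc=c['R']@d
    return o+d*z/dc[2]
def tri(c1,p1,c2,p2):
    A=np.zeros((3,3));b=np.zeros(3)
    for c,p in((c1,p1),(c2,p2)):
        o,d=ray(c,*p);d=d/np.linalg.norm(d);M=np.eye(3)-np.outer(d,d);A+=M;b+=M@o
    return np.linalg.solve(A,b)
def blobs(c,lo,hi,amin=30):
    h=cv2.cvtColor(c['frame'],cv2.COLOR_RGB2HSV)
    m=cv2.inRange(h,np.array(lo),np.array(hi))
    n,l,s,ce=cv2.connectedComponentsWithStats(m)
    return [(s[i,4],s[i,:4].tolist(),ce[i].round(1).tolist(),l==i) for i in range(1,n) if s[i,4]>=amin]
E
python3 - <<'E'
from h import *
print(manip.get_state(), manip.grip_point_offset)
for n in('scene','top','wrist'):
    c=cam(n,f'pics/{n}0.png'); print(n,c['f'],c['cx'],c['cy'],(-c['R'].T@c['t']).round(3),c['R'].round(2).tolist())
E
cd pics; python3 -c "
import cv2,numpy as np
a=[cv2.imread(f'{n}0.png') for n in('scene','top')]
cv2.imwrite('both.png',cv2.resize(np.vstack(a),(400,600)) if 0 else a[0])"
```

```text
{'t': 0.0, 'qpos': array([-1.27279179e+00,  1.16477646e-01,  1.44227239e+00, -2.37639181e-05,
        1.58401388e+00, -3.77859150e-02]), 'joint_vel': array([ 0.00083235, -0.00101393,  0.00109087,  0.00018851, -0.0010823 ,
        0.00020941]), 'tau': array([-1.11305726e-04, -7.31993794e+01, -6.32506227e+01, -7.39266943e-05,
        6.32554074e-03,  3.75176967e-06]), 'tcp_pos': array([ 0.2223588 , -0.63711375,  0.23056338]), 'orientation': array([ 9.85938530e-01,  1.67107368e-01, -8.77616386e-05, -5.79138080e-04]), 'ft_force': array([0.27915584, 0.63808626, 0.03159839]), 'wrist_torque': array([-0.028799  ,  0.00872489, -0.03055382]), 'grasp_force': 0.0, 'gripper_width': 0.08544287778088283} 0.0187
scene 382.3210050448474 274.40719047279754 204.15858230210137 [1.063 0.195 0.836] [[-0.3, 0.95, -0.0], [0.76, 0.24, -0.61], [-0.58, -0.18, -0.8]]
top 419.87487248653275 285.7517064525072 209.8081360377044 [3.810e-01 1.000e-03 1.285e+00] [[-0.02, -1.0, -0.03], [-0.99, 0.02, -0.16], [0.16, 0.02, -0.99]]
wrist 325.19226210127806 283.33911830518593 206.0277767685078 [ 0.289 -0.614  0.374] [[0.33, -0.94, -0.0], [-0.91, -0.32, 0.28], [-0.26, -0.09, -0.96]]
```

View pics/scene0.png

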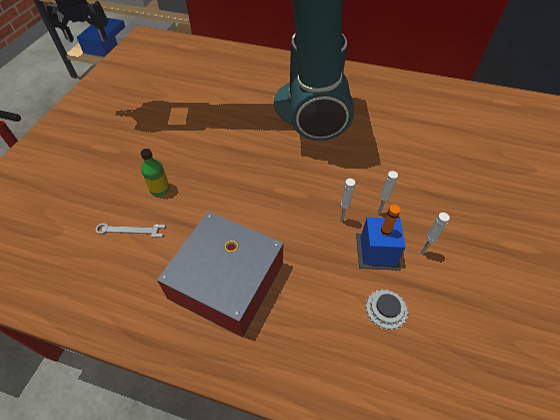

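View pics/top0.png

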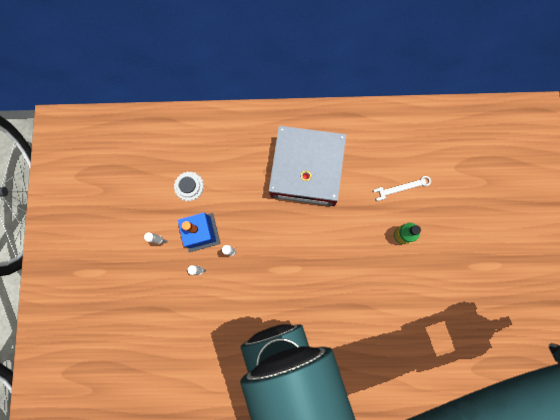

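The scene picture shows the chest with its ringed hole at (231,246), the orange pin at (394,210) in the blue stand at (382,247), and white look-alikes at (349,183), (392,177) and (442,220). The top picture shows the hole at (306,176), the pin at (187,228) and the white pins at (153,238), (195,270) and (228,250).

```bash
python3 - <<'E'
from h import *
s=cam('scene');t=cam('top')
B={}
for c in(s,t):
    for nm,lo,hi in(('orange',(5,170,90),(16,255,255)),('yellow',(20,130,120),(34,255,255)),('blue',(105,150,60),(125,255,255)),('roof',(90,5,60),(125,90,190))):
        for b in blobs(c,lo,hi,15):
            if c['n']=='top' and b[2][1]<120 : continue
            if nm in('orange','yellow') and b[0]>900: continue
            if nm in('blue','roof') and b[0]<300: continue
            x,y=int(b[2][0]),int(b[2][1])
            ys,xs=np.nonzero(b[3]); P=[pt(c,u,v) for u,v in zip(xs,ys) if c['z_map'][v,u]>0]
            P=np.array(P); 
            if P[:,2].max()<.02 : continue
            zt=np.percentile(P[:,2],97); top=P[P[:,2]>zt-.006]
            print(c['n'],nm,b[:3],'zmax',zt.round(3),'topmean',top.mean(0).round(4),'min',top.min(0).round(3),'max',top.max(0).round(3))
            if nm=='roof' and b[0]>2000:
                cnt,_=cv2.findContours(b[3].astype(np.uint8),0,1);q=cv2.minAreaRect(max(cnt,key=cv2.contourArea))
                hull=cv2.convexHull(max(cnt,key=cv2.contourArea)); ap=cv2.approxPolyDP(hull,8,True)[:,0]
                print('corners',[onz(c,*p,.1).round(3).tolist() for p in ap])
# white pins
for c in(s,t):
    for b in blobs(c,(0,0,170),(180,60,255),20):
        ys,xs=np.nonzero(b[3]);P=np.array([pt(c,u,v) for u,v in zip(xs,ys)])
        if P[:,2].max()>.09 and b[0]<900: print(c['n'],'white',b[:3],P[P[:,2]>P[:,2].max()-.008].mean(0).round(3))
    for nm,lo,hi in(('green',(40,100,30),(80,255,255)),):
        for b in blobs(c,lo,hi,50): print(c['n'],nm,b[:3],pt(c,*b[2]).round(3))
for uv in((430,181),(377,195),(188,186)): print('top',uv,onz(t,*uv,.02).round(3))
E
```

```text
scene orange (np.int32(117), [389, 204, 12, 12], [394.1, 209.6]) zmax 0.182 topmean [0.5245 0.2924 0.1797] min [0.511 0.281 0.176] max [0.536 0.304 0.182]
scene orange (np.int32(159), [382, 215, 15, 18], [388.0, 224.2]) zmax 0.159 topmean [0.5321 0.2911 0.1568] min [0.527 0.282 0.153] max [0.535 0.301 0.162]
scene yellow (np.int32(47), [225, 241, 13, 11], [231.1, 246.0]) zmax 0.105 topmean [ 0.6703 -0.0317  0.102 ] min [ 0.656 -0.045  0.099] max [ 0.687 -0.019  0.106]
scene blue (np.int32(882), [77, 18, 48, 38], [99.1, 37.5]) zmax -0.469 topmean [-0.9088 -1.6142 -0.4596] min [-1.082 -1.731 -0.475] max [ 0.224 -0.594  0.298]
scene blue (np.int32(1639), [361, 217, 44, 49], [381.3, 242.8]) zmax 0.092 topmean [0.5297 0.2925 0.0901] min [0.476 0.246 0.086] max [0.571 0.339 0.094]
scene roof (np.int32(7362), [157, 212, 126, 109], [221.2, 265.2]) zmax 0.102 topmean [ 0.7188 -0.0357  0.0999] min [ 0.597 -0.152  0.096] max [0.824 0.076 0.105]
corners [[0.598, -0.119, 0.1], [0.629, 0.074, 0.1], [0.823, 0.044, 0.1], [0.791, -0.152, 0.1]]
scene roof (np.int32(445), [377, 292, 31, 24], [389.6, 30
[... 1767 characters left out ...]
e (np.int32(128), [0, 243, 10, 19], [4.3, 253.9]) [3.810e-01 1.000e-03 1.285e+00]
top white (np.int32(78), [222, 245, 10, 10], [226.4, 249.3]) [0.461 0.191 0.162]
top white (np.int32(76), [188, 265, 10, 10], [192.0, 269.5]) [0.407 0.281 0.161]
top white (np.int32(472), [2, 272, 19, 47], [12.7, 289.5]) [3.810e-01 1.000e-03 1.285e+00]
top white (np.int32(335), [0, 298, 12, 52], [3.6, 325.8]) [3.810e-01 1.000e-03 1.285e+00]
top white (np.int32(28), [284, 339, 14, 8], [290.9, 341.9]) [0.225 0.012 0.25 ]
top green (np.int32(248), [399, 223, 21, 19], [407.6, 232.9]) [ 0.497 -0.309  0.116]
top (430, 181) [ 0.665 -0.413  0.02 ]
top (377, 195) [ 0.625 -0.249  0.02 ]
top (188, 186) [0.666 0.332 0.02 ]
```

Emit:
servo_tool:
  plan:
    - {"delta_pos": [30, -39, -20], "angular": [0, 0, 6]}
    - {"delta_pos": [60, -78, -40], "angular": [0, 0, 12]}
    - {"delta_pos": [90, -117, -60], "angular": [0, 0, 18]}
    - {"delta_pos": [120, -156, -70], "angular": [0, 0, 24]}
    - {"delta_pos": [150, -195, -70], "angular": [0, 0, 28.2]}
    - {"delta_pos": [180, -234, -70], "angular": [0, 0, 28.2]}
    - {"delta_pos": [210, -273, -70], "angular": [0, 0, 28.2]}
    - {"delta_pos": [240, -312, -70], "angular": [0, 0, 28.2]}
    - {"delta_pos": [270, -351, -70], "angular": [0, 0, 28.2]}
    - {"delta_pos": [300, -390, -70], "angular": [0, 0, 28.2]}
    - {"delta_pos": [330, -429, -70], "angular": [0, 0, 28.2]}
    - {"delta_pos": [360, -468, -70], "angular": [0, 0, 28.2]}
    - {"delta_pos": [390, -507, -70], "angular": [0, 0, 28.2]}
    - {"delta_pos": [420, -546, -70], "angular": [0, 0, 28.2]}
    - {"delta_pos": [450, -585, -70], "angular": [0, 0, 28.2]}
    - {"delta_pos": [480, -624, -70], "angular": [0, 0, 28.2]}
    - {"delta_pos": [510, -663, -70], "angular": [0, 0, 28.2]}
    - {"delta_pos": [540, -702, -70], "angular": [0, 0, 28.2]}
    - {"delta_pos": [570, -741, -70], "angular": [0, 0, 28.2]}
    - {"delta_pos": [591, -777, -70], "angular": [0, 0, 28.2]}
  grip: 100
  grip_force: 60

```text
t: 2.25
tcp_pos: [0.5248, 0.2935, 0.3008]
orientation: [0.997, -0.078, -0.0, 0.0]
ft_force: [-0.4, -0.2, -0.2]
gripper_width: 0.0855
grasp_force: 0.0
```

```bash
cat >> h.py <<'E'
from scipy.spatial.transform import Rotation as Ro
def pose():
    s=manip.get_state(); return np.array(s['tcp_pos']),Ro.from_quat(s['orientation']),s
def togo(target):
    p,r,s=pose(); return (r.inv().apply(np.array(target)-p)*1000).round(1)
E
python3 - <<'E'
from h import *
p,r,s=pose(); print(s['t'],p.round(4),r.as_matrix().round(3).tolist(),s['ft_force'].round(2))
c=cam('wrist','pics/w1.png')
for b in blobs(c,(5,170,90),(16,255,255),80):
    ys,xs=np.nonzero(b[3]);P=np.array([pt(c,u,v) for u,v in zip(xs,ys)])
    z=P[:,2].max(); T=P[P[:,2]>z-.006]; print('orange',b[:3],z,T.mean(0),T.min(0),T.max(0))
E
```

```text
2.25 [0.5248 0.2935 0.3008] [[0.988, -0.155, -0.0], [-0.155, -0.988, -0.0], [-0.0, 0.0, -1.0]] [-0.44 -0.2  -0.24]
orange (np.int32(194), [274, 173, 20, 15], [283.5, 180.1]) 0.16392405960046147 [0.53236914 0.2900916  0.16000745] [0.53045845 0.28522738 0.15857149] [0.53358308 0.29368692 0.16392406]
orange (np.int32(452), [272, 186, 24, 28], [283.6, 201.1]) 0.4439888211345191 [0.59466907 0.28298347 0.44398882] [0.59466907 0.28298347 0.44398882] [0.59466907 0.28298347 0.44398882]
```

View pics/w1.png

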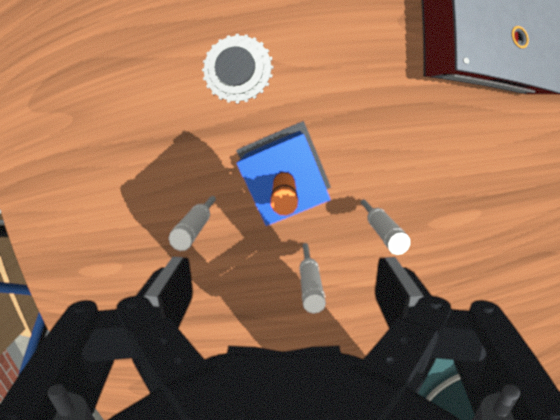

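The wrist picture shows the pin's top disc at about (284,203) with the stand below it. The white pins stand clear to either side at (180,238), (399,243) and (314,302), and the access hole is at (520,37).

```bash
python3 - <<'E'
from h import *
c=cam('wrist'); s=cam('scene')
h=cv2.cvtColor(c['frame'],cv2.COLOR_RGB2HSV)
m=cv2.inRange(h,np.array((3,150,60)),np.array((18,255,255)))
P=[pt(c,u,v) for v in range(165,225) for u in range(265,305) if m[v,u] and c['z_map'][v,u]>0]; P=np.array(P)
P=P[(P[:,2]<.2)&(P[:,2]>.08)]
print(np.histogram(P[:,2],np.arange(.08,.2,.01)))
T=P[P[:,2]>.174]; print('top',len(T),T.mean(0).round(4),(T.min(0)/2+T.max(0)/2).round(4))
print('tri',tri(c,(284,203),s,(394.1,209.6)).round(4))
ys,xs=np.nonzero(cv2.inRange(h,np.array((20,130,120)),np.array((34,255,255)))[:60,490:550]); 
print('hole',onz(c,xs.mean()+490,ys.mean(),.1),len(xs),[onz(s,231.1,246,.1)],tri(c,(xs.mean()+490,ys.mean()),s,(231.1,246)))
print('togo above .20',togo([*T.mean(0)[:2],.131]))
E
```

```text
(array([  0,   0,  17,  34,  38,  39,  42,  45,  39, 119, 386]), array([0.08, 0.09, 0.1 , 0.11, 0.12, 0.13, 0.14, 0.15, 0.16, 0.17, 0.18,
       0.19]))
top 482 [0.5231 0.2939 0.1805] [0.523  0.2938 0.1786]
tri [0.5187 0.2958 0.1708]
hole [ 0.67131582 -0.03522956  0.1       ] 37 [array([ 0.66978965, -0.03201767,  0.1       ])] [ 0.67091247 -0.03159106  0.10309453]
togo above .20 [ -1.   -1.  169.2]
```

Emit:
servo_tool:
  plan:
    - {"delta_pos": [-1, -0.5, 40], "angular": [0, 0, 0]}
    - {"delta_pos": [-1, -0.5, 80], "angular": [0, 0, 0]}
    - {"delta_pos": [-1, -0.5, 115], "angular": [0, 0, 0]}
    - {"delta_pos": [-1, -0.5, 145], "angular": [0, 0, 0]}
    - {"delta_pos": [-1, -0.5, 162], "angular": [0, 0, 0]}
    - {"delta_pos": [-1, -0.5, 169], "angular": [0, 0, 0]}
    - {"delta_pos": [-1, -0.5, 169], "angular": [0, 0, 0]}

```text
t: 3.1
tcp_pos: [0.5236, 0.2913, 0.1325]
orientation: [0.997, -0.078, -0.0, 0.0]
ft_force: [0.1, -1.1, 0.5]
gripper_width: 0.0854
grasp_force: 0.0
```

Emit:
servo_tool:
  plan:
    - {"delta_pos": [0, 0, 0], "angular": [0, 0, 0]}
    - {"delta_pos": [0, 0, 0], "angular": [0, 0, 0]}
    - {"delta_pos": [0, 0, 0], "angular": [0, 0, 0]}
    - {"delta_pos": [0, 0, 0], "angular": [0, 0, 0]}
    - {"delta_pos": [0, 0, 0], "angular": [0, 0, 0]}
    - {"delta_pos": [0, 0, 0], "angular": [0, 0, 0]}
    - {"delta_pos": [0, 0, 0], "angular": [0, 0, 0]}
    - {"delta_pos": [0, 0, 0], "angular": [0, 0, 0]}
    - {"delta_pos": [0, 0, 0], "angular": [0, 0, 0]}
    - {"delta_pos": [0, 0, 0], "angular": [0, 0, 0]}
  grip: 0
  grip_force: 60

```text
t: 4.1
tcp_pos: [0.5237, 0.2918, 0.1329]
orientation: [0.997, -0.078, 0.0, -0.0]
ft_force: [-0.8, -0.2, 5.4]
gripper_width: 0.0225
grasp_force: 58.4
```

Emit:
servo_tool:
  plan:
    - {"delta_pos": [0, 0, -10], "angular": [0, 0, 0]}
    - {"delta_pos": [0, 0, -30], "angular": [0, 0, 0]}
    - {"delta_pos": [0, 0, -60], "angular": [0, 0, 0]}
    - {"delta_pos": [0, 0, -90], "angular": [0, 0, 0]}
    - {"delta_pos": [0, 0, -115], "angular": [0, 0, 0]}
    - {"delta_pos": [0, 0, -130], "angular": [0, 0, 0]}
    - {"delta_pos": [0, 0, -135], "angular": [0, 0, 0]}
    - {"delta_pos": [0, 0, -135], "angular": [0, 0, 0]}

```text
t: 4.9
tcp_pos: [0.5235, 0.2917, 0.2672]
orientation: [0.997, -0.078, -0.0, -0.0]
ft_force: [0.6, -0.2, -1.1]
gripper_width: 0.0228
grasp_force: 58.6
```

```bash
python3 - <<'E'
from h import *
p,r,s=pose(); print(s['t'],p.round(4),s['ft_force'].round(2),s['gripper_width'],s['grasp_force'])
a=cam('scene'); 
h=cv2.cvtColor(a['frame'],cv2.COLOR_RGB2HSV)
# crops
def uv(c,X):
    q=c['R']@np.array(X)+c['t']; return c['f']*q[:2]/q[2]+[c['cx'],c['cy']]
t=[uv(a,[p[0],p[1],p[2]-k]) for k in(.113,.043,-.047)]; print('expected tip,shoulder,top in scene',np.round(t,1))
u,v=t[0].astype(int); crop=a['frame'][v-110:v+40,u-75:u+75]
w=cam('wrist'); 
crop2=w['frame'][60:360,140:440]
cv2.imwrite('pics/l2.png',np.hstack([cv2.resize(crop,(400,400),interpolation=2),cv2.resize(crop2,(400,400))])[:,:,::-1])
print('crop origin',u-75,v-110,'scale',400/150)
E
```

```text
4.9 [0.5235 0.2917 0.2672] [ 0.6  -0.22 -1.11] 0.02277650466471828 58.632583022117615
expected tip,shoulder,top in scene [[391.2 215.8]
 [399.4 195.9]
 [411.9 165.7]]
crop origin 316 105 scale 2.6666666666666665
```

View pics/l2.png

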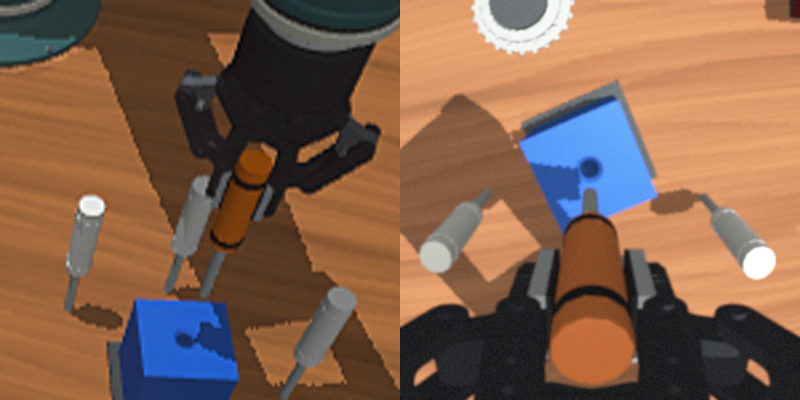

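In the left (scene) crop, the pin's tip is at crop (207,295) and the stand hole at (186,339). In the right (wrist) crop, the tip is at (590,193) and the stand hole at (590,167), and the pin is held nearly upright.

```bash
python3 - <<'E'
from h import *
a=cam('scene');w=cam('wrist')
sp=lambda x,y:(316+x/2.667,105+y/2.667); wp=lambda x,y:(140+(x-400)*.75,60+y*.75)
print('tip tri',tri(w,wp(590,193),a,sp(207,296)),'onz w',onz(w,*wp(590,193),.154),'s',onz(a,*sp(207,296),.154))
print('shoulder w', onz(w,*wp(590,222),.224),'s',onz(a,*sp(227,246),.224))
print('stand hole tri',tri(w,wp(590,167),a,sp(186,339)),'w',onz(w,*wp(590,167),.09),'s',onz(a,*sp(186,339),.09))
p,_,_=pose();print(p, togo([.6715,-.033,.2672]))
E
```

```text
tip tri [0.52121127 0.29488442 0.15323916] onz w [0.52101633 0.29285915 0.154     ] s [0.52223626 0.29675851 0.154     ]
shoulder w [0.52736811 0.29177462 0.224     ] s [0.52581797 0.29535339 0.224     ]
stand hole tri [0.52314923 0.29345747 0.08999019] w [0.5229873 0.2926154 0.09     ] s [0.52332317 0.29429735 0.09      ]
[0.52320495 0.29157758 0.26589113] [197.  297.5  -1.3]
```

Emit:
servo_tool:
  plan:
    - {"delta_pos": [13, 20, 0], "angular": [0, 0, 0]}
    - {"delta_pos": [40, 60, 0], "angular": [0, 0, 0]}
    - {"delta_pos": [66, 100, 0], "angular": [0, 0, 0]}
    - {"delta_pos": [92, 140, 0], "angular": [0, 0, 0]}
    - {"delta_pos": [119, 180, 0], "angular": [0, 0, 0]}
    - {"delta_pos": [145, 220, 0], "angular": [0, 0, 0]}
    - {"delta_pos": [171, 260, 0], "angular": [0, 0, 0]}
    - {"delta_pos": [190, 287, 10], "angular": [0, 0, 0]}
    - {"delta_pos": [198, 300, 20], "angular": [0, 0, 0]}
    - {"delta_pos": [198.5, 300.5, 25], "angular": [0, 0, 0]}
    - {"delta_pos": [198.5, 300.5, 25], "angular": [0, 0, 0]}
    - {"delta_pos": [198.5, 300.5, 25], "angular": [0, 0, 0]}

```text
t: 6.3
tcp_pos: [0.6724, -0.0347, 0.2425]
orientation: [0.997, -0.078, -0.0, -0.0]
ft_force: [-0.8, 0.8, -0.8]
gripper_width: 0.0224
grasp_force: 58.8
```

```bash
python3 - <<'E'
from h import *
def uv(c,X):
    q=c['R']@np.array(X)+c['t']; return c['f']*q[:2]/q[2]+[c['cx'],c['cy']]
p,r,s=pose(); print(s['t'],p.round(4),s['ft_force'].round(2))
a=cam('scene');w=cam('wrist')
u,v=uv(a,[.671,-.033,.11]).astype(int); print('scene crop',u-50,v-60)
cv2.imwrite('pics/l3.png',np.hstack([cv2.resize(a['frame'][v-60:v+40,u-50:u+50],(400,400),interpolation=2),cv2.resize(w['frame'][130:270,210:350],(400,400),interpolation=2)])[:,:,::-1])
E
```

```text
6.3 [ 0.6724 -0.0347  0.2425] [-0.8   0.83 -0.76]
scene crop 180 183
```

View pics/l3.png

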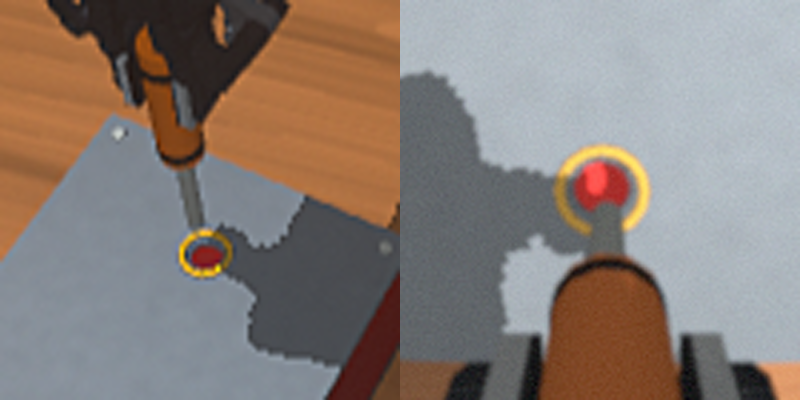

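Left (scene) crop: the tip is at (197,230) and the ring's centre at (206,253). Right (wrist) crop: the tip is at (606,208) and the ring's centre at (602,191).

```bash
python3 - <<'E'
from h import *
a=cam('scene');w=cam('wrist'); p,r,s=pose()
sp=lambda x,y:(180+x/4,183+y/4); wp=lambda x,y:(210+(x-400)*.35,130+y*.35)
T=tri(w,wp(606,207),a,sp(197,230));H=tri(w,wp(602,191),a,sp(206,253))
print('tip',T,onz(w,*wp(606,207),.1295),onz(a,*sp(197,230),.1295));print('hole',H,onz(w,*wp(602,191),.1),onz(a,*sp(206,253),.1))
print((r.inv().apply(H-T)*1000).round(1))
for c,t,h in((w,wp(606,207),wp(602,191)),(a,sp(197,230),sp(206,253))):
    print((r.inv().apply(onz(c,*h,.1)-onz(c,*t,.1295))*1000).round(1))
E
```

```text
tip [ 0.67098773 -0.03332661  0.12454418] [ 0.67225727 -0.03349957  0.1295    ] [ 0.67380448 -0.03178848  0.1295    ]
hole [ 0.66908227 -0.03156774  0.09797559] [ 0.66962564 -0.03168729  0.1       ] [ 0.6701304  -0.03092829  0.1       ]
[-2.2 -1.4 26.6]
[-2.9 -1.4 29.5]
[-3.8 -0.3 29.5]
```

Emit:
servo_tool:
  plan:
    - {"delta_pos": [-1.5, -0.5, 0], "angular": [0, 0, 0]}
    - {"delta_pos": [-3, -1, 0], "angular": [0, 0, 0]}
    - {"delta_pos": [-3, -1, 10], "angular": [0, 0, 0]}
    - {"delta_pos": [-3, -1, 20], "angular": [0, 0, 0]}
    - {"delta_pos": [-3, -1, 28], "angular": [0, 0, 0]}
    - {"delta_pos": [-3, -1, 36], "angular": [0, 0, 0]}
    - {"delta_pos": [-3, -1, 44], "angular": [0, 0, 0]}
    - {"delta_pos": [-3, -1, 52], "angular": [0, 0, 0]}
    - {"delta_pos": [-3, -1, 57], "angular": [0, 0, 0]}
    - {"delta_pos": [-3, -1, 61], "angular": [0, 0, 0]}
    - {"delta_pos": [-3, -1, 64], "angular": [0, 0, 0]}
    - {"delta_pos": [-3, -1, 64], "angular": [0, 0, 0]}
    - {"delta_pos": [-3, -1, 64], "angular": [0, 0, 0]}

```text
t: 7.8
tcp_pos: [0.67, -0.0346, 0.1786]
orientation: [0.997, -0.078, 0.0, 0.0]
ft_force: [-0.8, -0.1, 1.6]
gripper_width: 0.023
grasp_force: 59.2
```

Emit:
servo_tool:
  plan:
    - {"delta_pos": [0, 0, 2], "angular": [0, 0, 0]}
    - {"delta_pos": [0, 0, 4], "angular": [0, 0, 0]}
    - {"delta_pos": [0, 0, 5], "angular": [0, 0, 0]}
    - {"delta_pos": [0, 0, 5], "angular": [0, 0, 0]}

```text
t: 8.2
tcp_pos: [0.67, -0.0346, 0.1735]
orientation: [0.997, -0.078, 0.0, 0.0]
ft_force: [-1.2, -0.9, 5.2]
gripper_width: 0.0228
grasp_force: 59.2
```

Emit:
servo_tool:
  plan:
    - {"delta_pos": [0, 0, 1], "angular": [0, 0, 0]}
    - {"delta_pos": [0, 0, 2], "angular": [0, 0, 0]}
    - {"delta_pos": [0, 0, 2.5], "angular": [0, 0, 0]}
    - {"delta_pos": [0, 0, 2.5], "angular": [0, 0, 0]}
    - {"delta_pos": [0, 0, 2.5], "angular": [0, 0, 0]}

```text
t: 8.7
tcp_pos: [0.6701, -0.0346, 0.1712]
orientation: [0.997, -0.078, 0.0, 0.0]
ft_force: [-0.5, 0.5, 6.2]
gripper_width: 0.0227
grasp_force: 59.2
```

```bash
python3 - <<'E'
from h import *
p,r,s=pose(); print(s['t'],p.round(4),s['ft_force'].round(2))
a=cam('top','pics/l4.png')
# anything ahead of chest front at tray height?
g=np.array([[.6135-.03*.987+y*.155-0,-.0225+.03*.155+y*.988] for y in(-.06,-.03,0,.03,.06)])
for X in g:
    q=a['R']@np.array([*X,.05])+a['t'];u,v=a['f']*q[:2]/q[2]+[a['cx'],a['cy']];print(u.round(),v.round(),a['frame'][int(v),int(u)],pt(a,u,v).round(3))
E
```

```text
8.7 [ 0.6701 -0.0346  0.1712] [-0.51  0.5   6.2 ]
322.0 211.0 [ 84 135 140] [ 0.499 -0.047  0.53 ]
312.0 209.0 [ 85 138 142] [ 0.501 -0.028  0.537]
302.0 208.0 [ 79 130 135] [ 0.504 -0.011  0.537]
292.0 207.0 [ 67 112 114] [0.508 0.008 0.529]
282.0 205.0 [49 79 81] [0.514 0.026 0.513]
```

Emit:
servo_tool:
  plan:
    - {"delta_pos": [0, 0, 1], "angular": [0, 0, 0]}
    - {"delta_pos": [0, 0, 1.5], "angular": [0, 0, 0]}
    - {"delta_pos": [0, 0, 1.5], "angular": [0, 0, 0]}
    - {"delta_pos": [0, 0, 1.5], "angular": [0, 0, 0]}
    - {"delta_pos": [0, 0, 1.5], "angular": [0, 0, 0]}

```text
t: 9.25
tcp_pos: [0.6703, -0.0347, 0.1705]
orientation: [0.997, -0.078, 0.001, 0.0]
ft_force: [-1.5, -0.4, 10.6]
gripper_width: 0.0224
grasp_force: 59.9
```

Emit:
servo_tool:
  plan:
    - {"delta_pos": [0, 0, -15], "angular": [0, 0, 0]}
    - {"delta_pos": [0, 0, -40], "angular": [0, 0, 0]}
    - {"delta_pos": [0, 0, -70], "angular": [0, 0, 0]}
    - {"delta_pos": [0, 0, -95], "angular": [0, 0, 0]}
    - {"delta_pos": [-30, -50, -97], "angular": [0, 0, 0]}
    - {"delta_pos": [-60, -90, -97], "angular": [0, 0, 0]}
    - {"delta_pos": [-86, -130, -97], "angular": [0, 0, 0]}
    - {"delta_pos": [-112, -170, -97], "angular": [0, 0, 0]}
    - {"delta_pos": [-138, -210, -97], "angular": [0, 0, 0]}
    - {"delta_pos": [-164, -250, -97], "angular": [0, 0, 0]}
    - {"delta_pos": [-184, -281, -97], "angular": [0, 0, 0]}
    - {"delta_pos": [-194, -297, -97], "angular": [0, 0, 0]}
    - {"delta_pos": [-194, -298, -97], "angular": [0, 0, 0]}
    - {"delta_pos": [-194, -298, -97], "angular": [0, 0, 0]}

```text
t: 10.65
tcp_pos: [0.5247, 0.29, 0.2664]
orientation: [0.997, -0.078, -0.0, 0.0]
ft_force: [-0.1, 0.4, -0.5]
gripper_width: 0.0226
grasp_force: 59.1
```

```bash
python3 - <<'E'
from h import *
def uv(c,X):
    q=c['R']@np.array(X)+c['t']; return c['f']*q[:2]/q[2]+[c['cx'],c['cy']]
p,r,s=pose(); print(s['t'],p.round(4),s['ft_force'].round(2),s['gripper_width'])
a=cam('scene');w=cam('wrist');t=cam('top')
u,v=uv(a,[.5225,.293,.12]).astype(int); print('scene crop',u-50,v-60)
im=lambda c,v,u,n,k: cv2.resize(c['frame'][v:v+n,u:u+n],(k,k),interpolation=2)
cv2.imwrite('pics/l5.png',np.hstack([im(a,v-60,u-50,100,266),im(w,130,210,140,266),im(t,120,250,130,266)])[:,:,::-1])
h=cv2.cvtColor(t['frame'],cv2.COLOR_RGB2HSV)[195:260,260:350]
ys,xs=np.nonzero(cv2.inRange(h,np.array((20,100,100)),np.array((36,255,255))))
print(len(xs)); 
if len(xs): print('strip',onz(t,xs.mean()+260,ys.mean()+195,.05),onz(t,xs.min()+260,ys.mean()+195,.05),onz(t,xs.max()+260,ys.mean()+195,.05))
E
```

```text
10.65 [0.5247 0.29   0.2664] [-0.1   0.36 -0.52] 0.022595590875604865
scene crop 338 164
299
strip [ 0.58405423 -0.01713621  0.05      ] [0.58549395 0.0522588  0.05      ] [ 0.58259253 -0.08759117  0.05      ]
```

View pics/l5.png

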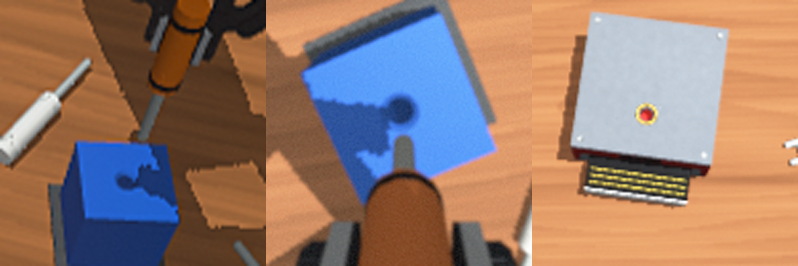

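The tray has sprung out: the ribbed strip shows in the right crop at about (637,184). Left crop: the tip is at (142,138) and the stand hole at (128,181). Middle crop: the tip is at (403,140) and the hole at (401,109). One white pin looks tipped over, so I will check it.

```bash
python3 - <<'E'
from h import *
a=cam('scene','pics/s6.png');w=cam('wrist'); p,r,s=pose()
t=[(282.1,203.7),(391.4,215.9)];h=[(281.05,187.4),(386.1,232.05)]
T=tri(w,t[0],a,t[1]);H=tri(w,h[0],a,h[1]);print('tip',T,'hole',H,(r.inv().apply(H-T)*1000).round(1))
for i,c in enumerate((w,a)):
    A=onz(c,*h[i],.09);B=onz(c,*t[i],.153);print(A,B,(r.inv().apply(A-B)*1000).round(1))
E
```

```text
tip [0.5244965  0.29124956 0.15549836] hole [0.52380248 0.29343844 0.09158768] [-1.  -2.1 63.9]
[0.52318559 0.29208777 0.09      ] [0.52368256 0.29072635 0.153     ] [-0.7 -1.3 63. ]
[0.522913   0.29507055 0.09      ] [0.52264216 0.29224876 0.153     ] [-0.2 -2.8 63. ]
```

View pics/s6.png

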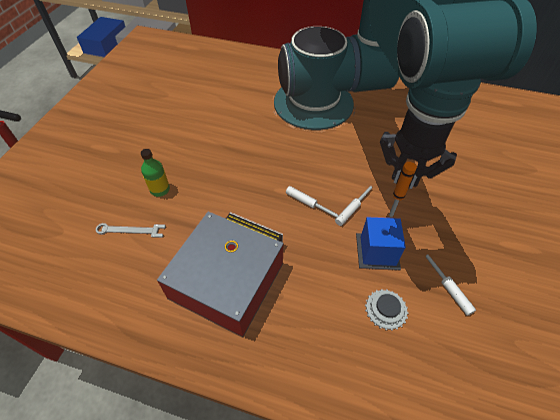

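The pin is held above the stand with its tip at (391,216). All three white pins have tipped over and lie at about (320,203), (355,207) and (453,285), clear of the stand. I'll insert the pin now and check the fallen pins against the tray's path.

Emit:
servo_tool:
  plan:
    - {"delta_pos": [-0.7, -2, 0], "angular": [0, 0, 0]}
    - {"delta_pos": [-0.7, -2, 20], "angular": [0, 0, 0]}
    - {"delta_pos": [-0.7, -2, 45], "angular": [0, 0, 0]}
    - {"delta_pos": [-0.7, -2, 57], "angular": [0, 0, 0]}
    - {"delta_pos": [-0.7, -2, 65], "angular": [0, 0, 0]}
    - {"delta_pos": [-0.7, -2, 73], "angular": [0, 0, 0]}
    - {"delta_pos": [-0.7, -2, 80], "angular": [0, 0, 0]}
    - {"delta_pos": [-0.7, -2, 80], "angular": [0, 0, 0]}

```text
t: 11.7
tcp_pos: [0.5242, 0.292, 0.1857]
orientation: [0.997, -0.078, -0.0, 0.0]
ft_force: [-0.0, 0.0, -0.4]
gripper_width: 0.0227
grasp_force: 59.1
```

```bash
python3 - <<'E'
from h import *
a=cam('scene');p,r,s=pose();print(p,s['ft_force'].round(2),s['t'])
for q in((288,190),(312,204),(343,220),(338,218),(358,203),(371,187)): print(q,onz(a,*q,.012).round(3))
E
```

```text
[0.52433076 0.29208723 0.1863375 ] [-0.46  0.65 -0.82] 11.75
(288, 190) [0.407 0.027 0.012]
(312, 204) [0.435 0.102 0.012]
(343, 220) [0.462 0.193 0.012]
(338, 218) [0.46  0.179 0.012]
(358, 203) [0.395 0.221 0.012]
(371, 187) [0.328 0.246 0.012]
```

Emit:
servo_tool:
  plan:
    - {"delta_pos": [0, 0, 10], "angular": [0, 0, 0]}
    - {"delta_pos": [0, 0, 20], "angular": [0, 0, 0]}
    - {"delta_pos": [0, 0, 30], "angular": [0, 0, 0]}
    - {"delta_pos": [0, 0, 40], "angular": [0, 0, 0]}
    - {"delta_pos": [0, 0, 46], "angular": [0, 0, 0]}
    - {"delta_pos": [0, 0, 50], "angular": [0, 0, 0]}
    - {"delta_pos": [0, 0, 52], "angular": [0, 0, 0]}
    - {"delta_pos": [0, 0, 52], "angular": [0, 0, 0]}

```text
t: 12.55
tcp_pos: [0.5244, 0.2921, 0.1342]
orientation: [0.997, -0.078, -0.0, 0.0]
ft_force: [-0.5, 0.3, -1.4]
gripper_width: 0.0226
grasp_force: 59.1
```

Emit:
servo_tool:
  plan:
    - {"delta_pos": [0, 0, 1], "angular": [0, 0, 0]}
    - {"delta_pos": [0, 0, 1], "angular": [0, 0, 0]}

```text
t: 12.75
tcp_pos: [0.5244, 0.2921, 0.1336]
orientation: [0.997, -0.078, 0.0, -0.0]
ft_force: [-0.3, -0.2, -0.6]
gripper_width: 0.0223
grasp_force: 59.1
```

Emit:
servo_tool:
  plan:
    - {"delta_pos": [0, 0, 0], "angular": [0, 0, 0]}
    - {"delta_pos": [0, 0, 0], "angular": [0, 0, 0]}
    - {"delta_pos": [0, 0, 0], "angular": [0, 0, 0]}
    - {"delta_pos": [0, 0, 0], "angular": [0, 0, 0]}
    - {"delta_pos": [0, 0, 0], "angular": [0, 0, 0]}
    - {"delta_pos": [0, 0, 0], "angular": [0, 0, 0]}
    - {"delta_pos": [0, 0, 0], "angular": [0, 0, 0]}
    - {"delta_pos": [0, 0, -20], "angular": [0, 0, 0]}
    - {"delta_pos": [0, 0, -50], "angular": [0, 0, 0]}
    - {"delta_pos": [0, 0, -90], "angular": [0, 0, 0]}
    - {"delta_pos": [0, 0, -120], "angular": [0, 0, 0]}
    - {"delta_pos": [0, 0, -130], "angular": [0, 0, 0]}
    - {"delta_pos": [0, 0, -130], "angular": [0, 0, 0]}
  grip: 100

```text
t: 14.05
tcp_pos: [0.5247, 0.2922, 0.2646]
orientation: [0.997, -0.078, 0.001, -0.001]
ft_force: [-0.2, 0.2, -0.0]
gripper_width: 0.0852
grasp_force: 0.0
```

```bash
python3 - <<'E'
from h import *
p,r,s=pose(); print(s['t'],p.round(4),s['ft_force'].round(2),s['gripper_width'])
c=cam('wrist');a=cam('scene')
for c in(c,a):
    m=cv2.inRange(cv2.cvtColor(c['frame'],cv2.COLOR_RGB2HSV),np.array((3,150,60)),np.array((18,255,255)))
    ys,xs=np.nonzero(m); P=np.array([pt(c,u,v) for u,v in zip(xs,ys) if c['z_map'][v,u]>0])
    P=P[(np.hypot(P[:,0]-.523,P[:,1]-.293)<.04)&(P[:,2]>.1)]
    for lo in(.1,.12,.14,.16,.174): T=P[(P[:,2]>lo)&(P[:,2]<lo+.02)];print(c['n'],lo,len(T),T.mean(0).round(4))
    print('zmax',np.percentile(P[:,2],98))
print('strip togo',togo([.584,-.017,.09]))
E
```

```text
14.05 [0.5247 0.2922 0.2646] [-0.16  0.19 -0.01] 0.0852316142065629
wrist 0.1 78 [0.5325 0.292  0.1113]
wrist 0.12 103 [0.5324 0.2914 0.1304]
wrist 0.14 125 [0.5324 0.2912 0.1501]
wrist 0.16 216 [0.53   0.2921 0.1745]
wrist 0.174 680 [0.524  0.2928 0.1805]
zmax 0.18201648490216205
scene 0.1 53 [0.5324 0.2895 0.1107]
scene 0.12 55 [0.5323 0.2898 0.1302]
scene 0.14 58 [0.5324 0.2899 0.1498]
scene 0.16 81 [0.5289 0.2917 0.1743]
scene 0.174 95 [0.5257 0.2915 0.1793]
zmax 0.3389432356878979
strip togo [107.5 295.7 171.9]
```

Emit:
servo_tool:
  plan:
    - {"delta_pos": [8, 22, 0], "angular": [0, 0, 0]}
    - {"delta_pos": [24, 66, 0], "angular": [0, 0, 0]}
    - {"delta_pos": [40, 112, 0], "angular": [0, 0, 0]}
    - {"delta_pos": [56, 158, 0], "angular": [0, 0, 0]}
    - {"delta_pos": [72, 204, 10], "angular": [0, 0, 0]}
    - {"delta_pos": [88, 250, 30], "angular": [0, 0, 0]}
    - {"delta_pos": [98, 280, 60], "angular": [0, 0, 0]}
    - {"delta_pos": [103, 295, 95], "angular": [0, 0, 0]}
    - {"delta_pos": [103, 296, 130], "angular": [0, 0, 0]}
    - {"delta_pos": [103, 296, 155], "angular": [0, 0, 0]}
    - {"delta_pos": [103, 296, 175], "angular": [0, 0, 0]}
    - {"delta_pos": [103, 296, 185], "angular": [0, 0, 0]}
    - {"delta_pos": [103, 296, 185], "angular": [0, 0, 0]}
  grip: 0

```text
t: 15.45
tcp_pos: [0.5788, -0.0163, 0.076]
orientation: [0.997, -0.078, -0.002, 0.0]
ft_force: [-0.3, 0.0, 0.4]
gripper_width: -0.0
grasp_force: 0.0
```

Emit:
servo_tool:
  plan:
    - {"delta_pos": [0, 0, 10], "angular": [0, 0, 0]}
    - {"delta_pos": [0, 0, 18], "angular": [0, 0, 0]}
    - {"delta_pos": [0, 0, 23], "angular": [0, 0, 0]}
    - {"delta_pos": [0, 0, 26], "angular": [0, 0, 0]}
    - {"delta_pos": [0, 0, 26], "angular": [0, 0, 0]}

```text
t: 15.95
tcp_pos: [0.5799, -0.0163, 0.052]
orientation: [0.997, -0.078, -0.0, 0.0]
ft_force: [-1.3, 0.6, 0.0]
gripper_width: -0.0
grasp_force: 0.0
```

Emit:
servo_tool:
  plan:
    - {"delta_pos": [0, 0, 1], "angular": [0, 0, 0]}
    - {"delta_pos": [0, 0, 2], "angular": [0, 0, 0]}
    - {"delta_pos": [0, 0, 2.5], "angular": [0, 0, 0]}
    - {"delta_pos": [0, 0, 2.5], "angular": [0, 0, 0]}

```text
t: 16.35
tcp_pos: [0.5801, -0.0164, 0.05]
orientation: [0.997, -0.078, 0.0, -0.0]
ft_force: [0.4, -0.1, 1.0]
gripper_width: 0.0
grasp_force: 0.8
```

Emit:
servo_tool:
  plan:
    - {"delta_pos": [0, 0, 0.7], "angular": [0, 0, 0]}
    - {"delta_pos": [0, 0, 1.2], "angular": [0, 0, 0]}
    - {"delta_pos": [0, 0, 1.2], "angular": [0, 0, 0]}
    - {"delta_pos": [0, 0, 1.2], "angular": [0, 0, 0]}

```text
t: 16.75
tcp_pos: [0.5808, -0.0165, 0.05]
orientation: [0.997, -0.078, 0.001, 0.0]
ft_force: [0.3, -0.5, 10.4]
gripper_width: -0.0
grasp_force: 5.1
```

Emit:
servo_tool:
  plan:
    - {"delta_pos": [-2, 0, 0.3], "angular": [0, 0, 0]}
    - {"delta_pos": [-6, 0, 0.3], "angular": [0, 0, 0]}
    - {"delta_pos": [-10, 0, 0.3], "angular": [0, 0, 0]}
    - {"delta_pos": [-14, 0, 0.3], "angular": [0, 0, 0]}
    - {"delta_pos": [-18, 0, 0.3], "angular": [0, 0, 0]}
    - {"delta_pos": [-22, 0, 0.3], "angular": [0, 0, 0]}
    - {"delta_pos": [-26, 0, 0.3], "angular": [0, 0, 0]}
    - {"delta_pos": [-30, 0, 0.3], "angular": [0, 0, 0]}

```text
t: 17.55
tcp_pos: [0.5514, -0.0118, 0.0499]
orientation: [0.997, -0.078, 0.002, -0.0]
ft_force: [1.9, 1.0, 11.7]
gripper_width: -0.0001
grasp_force: 5.7
```

```bash
cat > strip.py <<'E'
from h import *
p,r,s=pose(); print(s['t'],p.round(4),s['ft_force'].round(2))
t=cam('scene'); h=cv2.cvtColor(t['frame'],cv2.COLOR_RGB2HSV)
m=cv2.inRange(h,np.array((20,100,80)),np.array((36,255,255)))
P=np.array([onz(t,u,v,.05) for v,u in zip(*np.nonzero(m))])
f=np.array([.6135,-.0225]);ex=np.array([.987,-.158])
d=(P[:,:2]-f)@ex; l=(P[:,:2]-f)@np.array([.158,.987]); k=(abs(l)<.08)&(d<-.0)&(d>-.14)
print('strip ribs along chest x (m from face):',k.sum(),np.percentile(d[k],[1,50,99]).round(4))
E
python3 strip.py
```

```text
17.55 [ 0.5514 -0.0118  0.0499] [ 1.95  1.02 11.66]
strip ribs along chest x (m from face): 171 [-0.0732 -0.0592 -0.048 ]
```

Emit:
servo_tool:
  plan:
    - {"delta_pos": [-3, 0, 0], "angular": [0, 0, 0]}
    - {"delta_pos": [-7, 0, 0], "angular": [0, 0, 0]}
    - {"delta_pos": [-11, 0, 0], "angular": [0, 0, 0]}
    - {"delta_pos": [-15, 0, 0], "angular": [0, 0, 0]}
    - {"delta_pos": [-19, 0, 0], "angular": [0, 0, 0]}
    - {"delta_pos": [-23, 0, 0], "angular": [0, 0, 0]}
    - {"delta_pos": [-27, 0, 0], "angular": [0, 0, 0]}
    - {"delta_pos": [-31, 0, 0], "angular": [0, 0, 0]}
    - {"delta_pos": [-35, 0, 0], "angular": [0, 0, 0]}
    - {"delta_pos": [-38, 0, 0], "angular": [0, 0, 0]}
    - {"delta_pos": [-41, 0, 0], "angular": [0, 0, 0]}
    - {"delta_pos": [-43, 0, 0], "angular": [0, 0, 0]}
    - {"delta_pos": [-43, 0, 0], "angular": [0, 0, 0]}

```text
t: 18.9
tcp_pos: [0.5091, -0.0051, 0.0499]
orientation: [0.997, -0.078, 0.002, -0.0]
ft_force: [3.0, 0.6, 10.8]
gripper_width: -0.0001
grasp_force: 5.3
```

```bash
python3 strip.py
```

```text
18.9 [ 0.5091 -0.0051  0.0499] [ 3.03  0.57 10.85]
strip ribs along chest x (m from face): 162 [-0.1138 -0.0997 -0.0884]
```

Emit:
servo_tool:
  plan:
    - {"delta_pos": [-2, 0, 0], "angular": [0, 0, 0]}
    - {"delta_pos": [-4, 0, 0], "angular": [0, 0, 0]}
    - {"delta_pos": [-6, 0, 0], "angular": [0, 0, 0]}
    - {"delta_pos": [-6, 0, 0], "angular": [0, 0, 0]}
    - {"delta_pos": [-6, 0, 0], "angular": [0, 0, 0]}

```text
t: 19.45
tcp_pos: [0.5033, -0.0042, 0.0499]
orientation: [0.997, -0.078, 0.002, -0.0]
ft_force: [3.0, -0.7, 10.5]
gripper_width: -0.0003
grasp_force: 5.2
```

```bash
python3 strip.py
```

```text
19.45 [ 0.5033 -0.0042  0.0499] [ 3.01 -0.69 10.52]
strip ribs along chest x (m from face): 187 [-0.1137 -0.1003 -0.0884]
```

The strip stopped moving while the fingers slid on, so the tray is at its stop. Now lift off and check.

Emit:
servo_tool:
  plan:
    - {"delta_pos": [0, 0, -15], "angular": [0, 0, 0]}
    - {"delta_pos": [0, 0, -50], "angular": [0, 0, 0]}
    - {"delta_pos": [0, 0, -100], "angular": [0, 0, 0]}
    - {"delta_pos": [0, 0, -150], "angular": [0, 0, 0]}
    - {"delta_pos": [0, 0, -200], "angular": [0, 0, 0]}
    - {"delta_pos": [0, 0, -220], "angular": [0, 0, 0]}
    - {"delta_pos": [0, 0, -220], "angular": [0, 0, 0]}
    - {"delta_pos": [0, 0, -220], "angular": [0, 0, 0]}

```text
t: 20.3
tcp_pos: [0.5017, -0.004, 0.2684]
orientation: [0.997, -0.078, 0.0, -0.0]
ft_force: [-0.1, 0.0, -0.9]
gripper_width: 0.0002
grasp_force: 0.0
```

```bash
python3 strip.py; python3 -c "
from h import *
cam('scene','pics/s7.png')"
```

```text
20.3 [ 0.5017 -0.004   0.2684] [-0.06  0.04 -0.9 ]
strip ribs along chest x (m from face): 302 [-0.1141 -0.1009 -0.0885]
```

View pics/s7.png

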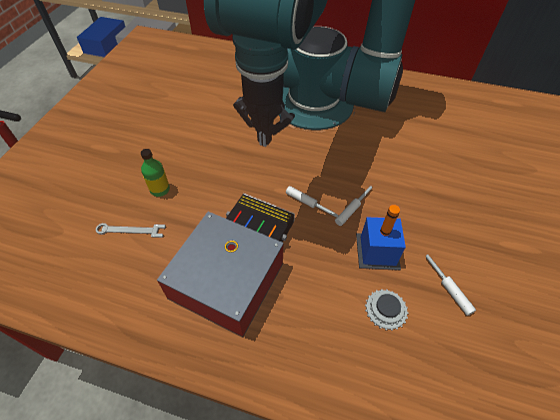

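The tray is fully drawn out, with its strip at about (263,208), and the orange pin stands down in its stand at (392,215). The bottle, spanner and sprockets are where they were, and the gripper is clear of everything. I'm handing in the job.

```bash
python3 -c "
from h import *
print(manip.close_job())"
```

```text
the job is handed in; nothing more can be done
None
```

The job is handed in, with no verdict returned: the catch was released, the tray is drawn out to its stop, the orange pin is back down in its stand and the arm is clear; the bottle, spanner and sprockets look unmoved, but the three white look-alike pins tipped over on the bench partway through for a reason I did not establish.

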